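# Load and latch the tilted bottle mixer

## Task

Put the small brown bottle with the white cap into the socket of the tilted mixer, base first and fully home, letting it down gently rather than dropping it in. Then swing the mixer's steel clamp bar over the cap and press it down until it snaps under the spring nose of its catch and lies fully shut. Leave the larger brown bottle with the black cap and the small beaker standing where they are.

Things in the scene. Friction and masses are not known exactly. Their poses are not given: they have to be found in the camera images.
- cradle: Blue block, 130 mm along the slope, 90 wide, 52 thick, fixed on the white and grey mixer. Origin: centre of the round socket's mouth in its face, 115 mm above the worktop. z: out along the socket's axis, 35 degrees from vertical, leaning toward the robot; x: up the slope; y: across. Socket 46 mm in diameter, 40 deep, flat floor. Nothing stands beside it at +y or -y.
- catch_rest (a point): Top of the aluminium catch post, where the shut bar rests: 36 mm down the slope from the socket's axis, 48 mm out from the face; axes as the cradle's. The post is 14 mm long (x) and 44 wide; prongs on both sides of the bar rise 24 mm above this point, 7 to 16 mm off in -y and 15 to 25 mm off in +y; the latter holds the brass spring nose that snaps over the bar.
- bottle_mid (a point): Small brown bottle with white cap, loose, 42 mm in diameter, 85 tall, 70 to 130 g. Point on its axis 42.5 mm above its base, z toward the cap. The shoulder ends 56 mm above the base; the cap (30 mm in diameter, does not turn) is the top 12 mm. Seated, this point lies 2.5 mm and the cap's top 45 mm outside the socket's mouth: hold it by the cap, fingers on the cradle's +y and -y sides.
- clamp_bar (a joint): Angle of the steel clamp bar (rad): 0 = shut, along the slope 4 mm over the seated cap, on the catch post under the brass nose; grows as it swings up and back, to 2.65. Starts at 2.1 to 2.6, free end up. Stiff hinge (0.05 N m): stays where left. At about 0.16 it meets the spring nose and then needs about 5 N on the knob, square to the block's face, to snap shut; then it stays shut.
- clamp_hinge (a point): Point on the clamp bar's hinge axis, fixed on the cradle: 50 mm up the slope from the socket's axis, 52 mm out from the face. The axis is the cradle's y; the bar swings in the cradle's plane y = 0. Two hinge cheeks, within 16 mm either side, rise 8 mm above this point.
- clamp_knob (a point): Centre of the yellow ball, 18 mm in diameter, on the free end of the clamp bar, 110 mm from the hinge axis. The bar is 10 mm wide (along y), 6 mm thick. Bar shut: at x = -60 mm, z = +52 mm of the cradle. Bar at angle a: 50 - 110 cos a, 52 + 110 sin a (mm).
- amber: Larger brown bottle with black cap, loose, 56 mm in diameter, 118 mm tall; origin at the centre of its base. Bystander.
- beaker: Small clear beaker, loose, 44 x 51 mm, 59 mm tall; origin at the centre of its base. Bystander.
Mind the look-alikes: they are no part of the job. What is shaped like the part that bears bottle_mid but blue or turquoise is not meant.

How it is judged:
By the outcome, as a careful person would: the job done as asked, in the order asked, and still so for the second after the job is handed in, with the robot touching nothing.
It also fails if it takes over 54 s, if anything falls off the work surface, if the arm or the gripper's body presses on something with over 40 N, if the wrist force passes 120 N, or if a joint passes its speed limit or range.

## Robot

A 7-joint arm with a two-finger parallel gripper is mounted at the origin on a cart in front of the work surface, level with it; the furniture and walls round the work are solid. World frame = base frame: x ahead of the robot, y to its left, z up, the work surface at z = 0. Lengths are in m, angles in rad, forces in N, time in s.
With the tool pointing down it reaches from about 0.425 to 0.8 m from the base axis. Payload 8.3 kg.
Tool frame: the origin (TCP) lies midway between the tips of the shut fingers; the grasp point (between the pads) lies manip.grasp_offset behind it (manip.grasp_offset is the distance from the TCP to the grasp point, in m); z points along the fingers, y is the line along which they close (so a half turn about z gives the same grasp; the last joint's range is limited). The gripper opens to 85 mm and grips with 20 to 120 N. Pads are 22 mm wide; open, the fingers measure 114 mm over their backs; the gripper's body (76 mm by 85 mm) begins 54 mm behind the grasp point. The pads swing forward as they close: fully open they stand 13 mm farther back than shut.
Start: joints at [-1.226, 0.383, 0.016, 1.37, -0.006, 1.388, -0.046], TCP at [0.248, 0.574, 0.231] pointing down, gripper open.
Joint ranges: [-2.95, 2.95], [-0.25, 2.06], [-1.52, 1.56], [0.18, 2.33], [-1.44, 4.58], [0.02, 2.06], [-3.01, 3.01]. Speed limits (rad/s): [2.39, 2.39, 3.01, 3.01, 3.14, 3.14, 3.14].

## Interface

Orientations are given as a rotation vector (axis times angle).
In Python, from plant import sense, imaging, manip gives the robot as it stands.
- The arm moves only by the tool apply_moves, never from a script. Its argument "targets" is a list of rows, each a list of 7 numbers: the turn, a rotation vector about the tool's x, y, z in rad, then the shift along the tool's x, y, z in mm, then the opening in per cent of the stroke, from 0 (shut) to 100 (fully open). A call has 1 to 8 rows; each row shifts and turns the commanded pose from where the row before left it, along the tool's axes as they then stand; what a row does not reach is not made up. A row lasts 1/12 s, in which the tool goes at most 41.7 mm and 7.16 degrees, less where a joint would pass 70% of its speed; a pose out of reach is approached as far as the arm can. A call is refused whole if a number of a shift passes 41.7 or a number of a turn 0.125, either way. A call with a gripper value outside its range is refused whole. The fingers move at their own pace and stop on an object; "newtons" is the grip in N (left out, the last holds). Time passes only in rows, so rows that do not move let the fingers close. It gives the time, the measured TCP pose, the force, the opening and the grip force at its end, in the units of the state.
- sense(): the state, without advancing time (a new reading comes with each control period).
- imaging.get_image(name): name is "scene" or "side" or "wrist"; returns a dict with "img" (480x640x3 uint8, red, green, blue), "fx", "fy", "cx", "cy" (pixels), "D" ([k1, k2, p1, p2, k3] as OpenCV has them; the pictures are not rectified), "R" (3x3) and "t" (3): a world point X has camera coordinates R X + t. Camera axes: x right, y down, z forward; pixel columns grow to the right and rows downward; lengths in m; the calibration is good to about 2 mm. A picture is of the moment at which its call begins. There is no depth.
- manip.hand_in(): hands the job in; it is judged then, once.
The state is a dict: "time_s": time; "q": joint angles; "qvel": joint speeds; "effort": joint torques, N m; "position": TCP position; "ee_rot": TCP orientation; "wrist_force": force on the tool from outside, world axes, zero at the start; "torque": the same for the moment, N m; "finger_gap": opening from 0.0 (shut) to 1.0 (fully open); "grasp_force": force on a finger pad.
Only numpy, scipy, OpenCV 4.12 (cv2) and the standard library are available. Lean on these libraries where they do the work, as an engineer would, in place of code of your own. Each camera call takes 0.05 s, during which the arm holds its last target. There are 200 camera calls.

## Working session

There is one attempt and no reset: what is moved stays moved. The work goes in short steps, Python scripts to look and compute and a tool call to move; the robot and the scene stay as the last step left them, time stands still between calls to the robot, and variables do not carry over. Pictures are saved under pics/ and viewed, at most 10 in all, crops included, and the job is handed in when it is done.

Besides the shell and the picture viewer there is one more tool, called after "Call:" as name(argument=value, ...) on one line, values as JSON. apply_moves: Moves the arm, as the interface text tells. Its arguments: {"type":"object","properties":{"targets":{"type":"array","items":{"type":"array","items":{"type":"number"}}},"newtons":{"type":"number"}},"required":["targets"]}

```bash
ls; mkdir -p pics
python3 - <<'E'
from plant import sense, imaging, manip
import cv2,numpy as np
print(manip.grasp_offset, sense())
for n in ["scene","side"]:
    d=imaging.get_image(n); cv2.imwrite(f"pics/{n}0.png",d["img"][:,:,::-1]); print(n,{k:np.round(d[k],4).tolist() for k in d if k!="img"})
    import pickle; pickle.dump(d,open(n+"0.pkl","wb"))
E
```

```text
pics
0.0187 {'time_s': 0.0, 'q': array([-1.22591659,  0.38425608,  0.01637333,  1.37116379, -0.00629989,
        1.38818824, -0.04648485]), 'qvel': array([-2.30000727e-06, -1.45240228e-03,  1.09793211e-03,  1.10954138e-03,
       -4.52599709e-04,  1.83687881e-04,  3.33176359e-04]), 'effort': array([-1.14030063e-03, -6.27588201e+01,  8.43762942e-01, -3.71825480e+01,
        1.65595568e-02,  1.42649515e-02,  6.06432963e-06]), 'position': array([0.24762497, 0.57330473, 0.23026332]), 'ee_rot': array([-6.35914227e-01, -3.07618763e+00,  3.03507891e-03]), 'wrist_force': array([ 0.22268777, -0.12463495, -0.07683558]), 'torque': array([-0.00270619,  0.01488554,  0.02744326]), 'grasp_force': 0.0, 'finger_gap': 1.0000140217298044}
scene {'fx': 484.283, 'fy': 484.283, 'cx': 320.8777, 'cy': 241.9199, 'D': [-0.0943, 0.0, 0.0, 0.0, 0.0], 'R': [[0.6856, -0.7278, -0.0135], [-0.5214, -0.4781, -0.7068], [0.5079, 0.4916, -0.7073]], 't': [-0.3237, 0.3952, 0.8534]}
side {'fx': 583.9429, 'fy': 583.9429, 'cx': 323.2408, 'cy': 235.3307, 'D': [-0.044, 0.0, 0.0, 0.0, 0.0], 'R': [[0.883, -0.469, -0.0194], [-0.2098, -0.3575, -0.91], [0.4199, 0.8076, -0.4141]], 't': [-0.4371, 0.2304, 0.9554]}
```

View pics/scene0.png

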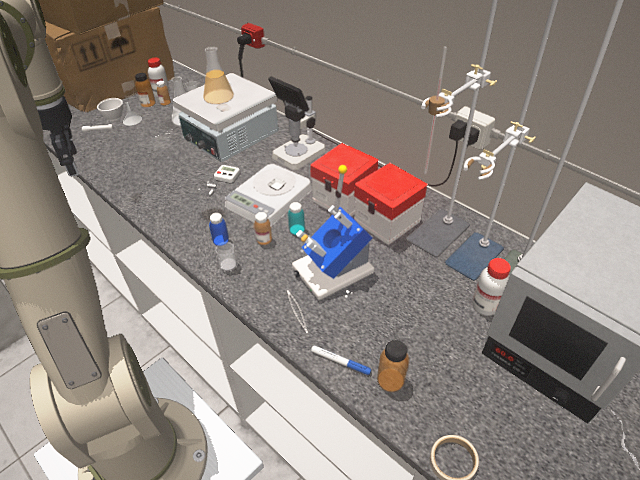

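View pics/side0.png

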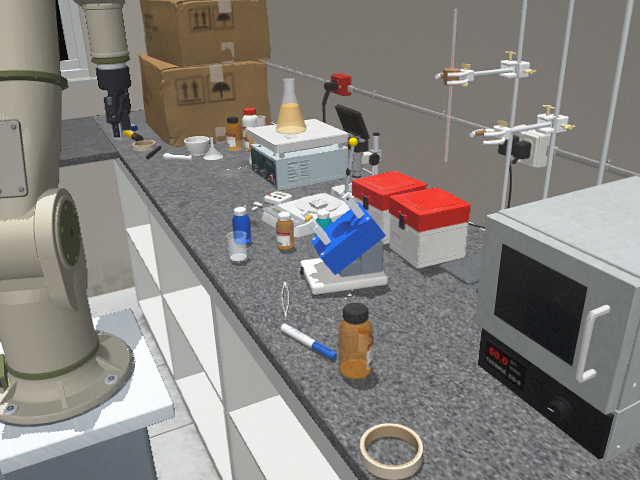

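The scene view shows these candidates:
- Small brown bottle with white cap at (262,228).
- Blue bottle at (218,228) and turquoise bottle at (296,218).
- Brown bottles at the back at (142,90) and (163,93).
- Large amber bottle with black cap at (393,365).

I choose (262,228), which is (285,232) in the side view. The cradle is at (335,240), the knob at (342,169) in scene and (352,142) in side. Next is a close crop to check the choice.

Run:
```python
import pickle,cv2,numpy as np
a=pickle.load(open("scene0.pkl","rb"))["img"];b=pickle.load(open("side0.pkl","rb"))["img"]
# scene crop x 200..400,y150..300 ; side crop x 220..400,y 130..295 ; scale 4, stacked horizontally
A=cv2.resize(a[155:305,205:385],None,fx=4,fy=4,interpolation=cv2.INTER_CUBIC)[:, :]
B=cv2.resize(b[130:300,220:400],None,fx=4,fy=4,interpolation=cv2.INTER_CUBIC)
cv2.imwrite("pics/ca.png",A[:,:,::-1]);cv2.imwrite("pics/cb.png",B[:590,:,::-1])
```

```text
(no output)
```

View pics/ca.png

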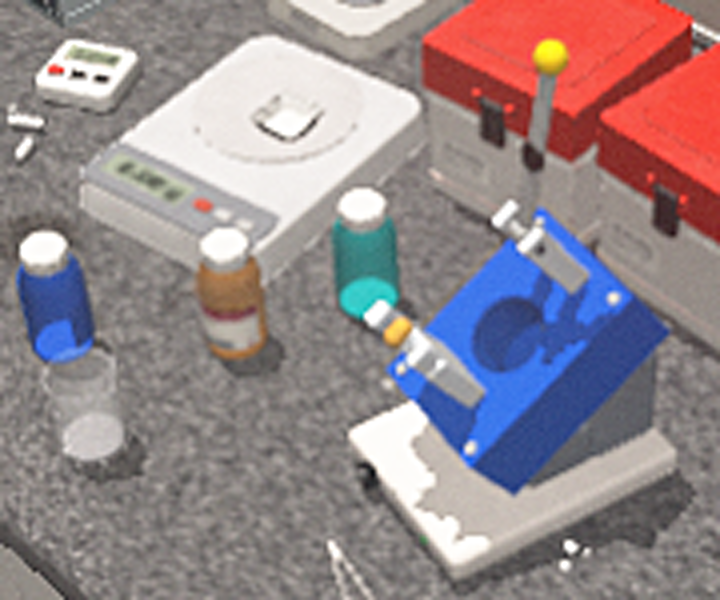

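View pics/cb.png

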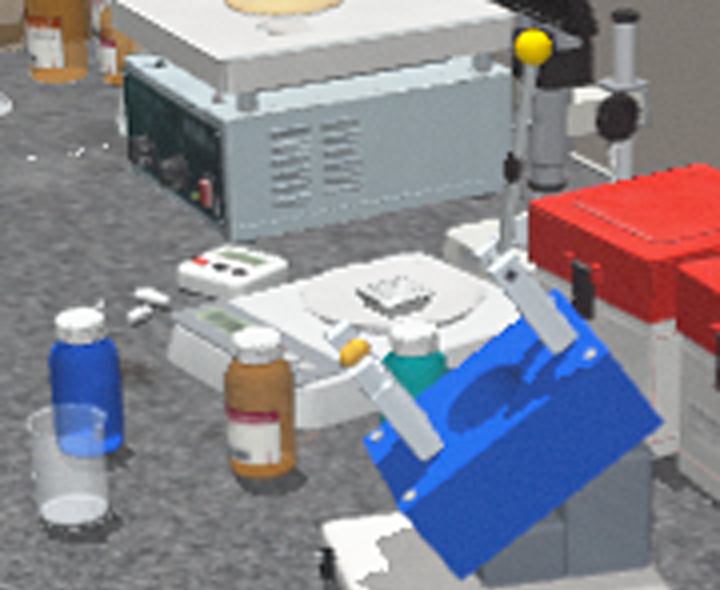

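The crops confirm the choice: small brown bottle with white cap at scene (261,216) and side (284,214). Socket mouth is at scene (333,239) and side (342,229), and the yellow knob at scene (342.5,169) and side (353,142).

```bash
cat > h.py <<'E'
import cv2,numpy as np,pickle
from scipy.optimize import least_squares
from scipy.spatial.transform import Rotation as Ro
def proj(d,X):
    K=np.array([[d["fx"],0,d["cx"]],[0,d["fy"],d["cy"]],[0,0,1]])
    return cv2.projectPoints(np.atleast_2d(X).astype(float),cv2.Rodrigues(np.array(d["R"]))[0],np.array(d["t"],float),K,np.array(d["D"],float))[0][:,0]
def tri(obs,x0=(.5,.1,.1)):
    r=least_squares(lambda X:np.concatenate([proj(d,X)[0]-p for d,p in obs]),x0); return r.x,np.abs(r.fun).max()
def cradle(p):  # px,py,yaw -> R,t
    R=Ro.from_euler("z",p[2]).as_matrix()@Ro.from_euler("y",-35,degrees=True).as_matrix()
    return R,np.array([p[0],p[1],.115])
def load(n): return pickle.load(open(n,"rb"))
E
python3 - <<'E'
from h import *
s,d=load("scene0.pkl"),load("side0.pkl")
cs=lambda x,y:np.array([205+x/4-.4,155+y/4-.4]); cd=lambda x,y:np.array([220+x/4-.4,130+y/4-.4])
P={"cap":(cs(225,245),cd(258,337)),"knob":(cs(550,57),cd(533,47)),"sock":(cs(512,335),cd(490,396)),
"B":(cs(400,369),cd(376,437)),"C":(cs(470,448),cd(408,495)),"D":(cs(613,298),cd(590,353)),"beakerbase":(cs(92,440),cd(72,512)),"blueCap":(cs(43,245),cd(80,320)),"turqCap":(cs(362,202),cd(415,330)),
"amberTop":(np.array([396,348]),np.array([356,312]))}
T={}
for k,(a,b) in P.items():
    T[k],e=tri([(s,a),(d,b)]); print(k,np.round(T[k],4),round(e,2))
loc={"sock":(0,0,0),"B":(-58,38,1),"C":(-58,-38,1),"D":(58,-38,1)}
def f(p):
    R,t=cradle(p); r=[]
    L=dict(loc,knob=(50-110*np.cos(p[3]),0,52+110*np.sin(p[3])))
    for k in L:
        X=R@np.array(L[k])/1000+t; w=1 if k in("sock","knob") else .3
        r+=[w*(proj(c,X)[0]-o) for c,o in zip((s,d),P[k])]
    return np.concatenate(r)
r=least_squares(f,[T["sock"][0],T["sock"][1],0,2.3]); print(r.x,np.round(r.fun,1))
E
```

```text
cap [0.5308 0.2567 0.0846] 0.03
knob [0.5925 0.0496 0.2958] 0.06
sock [0.5682 0.0518 0.1166] 0.15
B [0.5292 0.1039 0.0822] 0.05
C [0.5101 0.0311 0.0842] 0.18
D [0.601  0.0081 0.1495] 0.14
beakerbase [0.411  0.2591 0.0008] 0.25
blueCap [0.4548 0.3434 0.0814] 0.49
turqCap [0.6171 0.225  0.0823] 0.19
amberTop [ 0.4377 -0.2237  0.1087] 0.59
[ 0.56924378  0.0548251  -0.26564418  2.29394631] [-0.5 -0.5 -0.4  0.2  0.3 -0.3  0.5 -0.2  0.2  0.   0.4  0.1  0.5 -0.
  0.7  0.   0.1  0.4  0.   0.2]
```

```bash
cat >> h.py <<'E'
P0=[0.5692,0.0548,-0.2656]
def place(loc_mm,p=P0): R,t=cradle(p); return R@np.array(loc_mm)/1000+t
def Rtool(tilt=0,p=P0):   # tool y = cradle y, tool tilted out by tilt deg
    a=p[2]; R=np.column_stack([[-np.cos(a),-np.sin(a),0],[-np.sin(a),np.cos(a),0],[0,0,-1]])
    return R@Ro.from_euler("y",-tilt,degrees=True).as_matrix()
def go(X,R):  # what is left, in current tool axes
    from plant import sense
    s=sense(); C=Ro.from_rotvec(s["ee_rot"]).as_matrix()
    print("t",round(s["time_s"],2),"pos",np.round(s["position"],4),"gap",round(s["finger_gap"],3),"F",np.round(s["wrist_force"],1))
    print("turn",np.round(Ro.from_matrix(C.T@R).as_rotvec(),3),"shift mm (cur axes)",np.round(1000*C.T@(X-s["position"]),1),"(goal axes)",np.round(1000*R.T@(X-s["position"]),1))
E
python3 - <<'E'
from h import *
s,d=load("scene0.pkl"),load("side0.pkl")
print(tri([(s,(180,118)),(d,(252,165))]))
go(np.array([.5308,.2567,.19]),Rtool(0))
E
```

```text
(array([ 0.73069049,  0.94749308, -0.01068986]), np.float64(3.4698979395034826))
t 0.1 pos [0.2476 0.5733 0.2304] gap 1.0 F [-1.2 -0.3 -0.1]
turn [-0.002 -0.    -0.142] shift mm (cur axes) [-385.5 -178.3   40.7] (goal axes) [-356.3 -231.2   40.4]
```

Call:
apply_moves(targets=[[0, 0, -0.071, 0, 0, 0, 70], [0, 0, -0.071, 0, 0, 0, 70], [0, 0, 0, -32, -21, 2, 70], [0, 0, 0, -32, -21, 2, 70], [0, 0, 0, -32, -21, 2, 70], [0, 0, 0, -32, -21, 2, 70], [0, 0, 0, -32, -21, 2, 70], [0, 0, 0, -32, -21, 2, 70]], newtons=40)

```text
time_s: 0.77
position: [0.4008, 0.4, 0.2189]
ee_rot: [-0.416, -3.113, 0.001]
wrist_force: [0.6, 0.3, 0.6]
finger_gap: 0.699
grasp_force: 0.0
```

Call:
apply_moves(targets=[[0, 0, 0, -32, -21, 4, 70], [0, 0, 0, -32, -21, 4, 70], [0, 0, 0, -32, -21, 4, 70], [0, 0, 0, -32, -21, 4, 70], [0, 0, 0, -24, -16, 4, 70], [0, 0, 0, -12, -8, 2, 70], [0, 0, 0, 0, 0, 0, 70], [0, 0, 0, 0, 0, 0, 70]])

```text
time_s: 1.43
position: [0.53, 0.2535, 0.1966]
ee_rot: [-0.42, -3.112, 0.001]
wrist_force: [-0.7, 0.3, -0.5]
finger_gap: 0.701
grasp_force: 0.0
```

Run:
```python
from h import *
from plant import imaging,sense
w=imaging.get_image("wrist"); pickle.dump(w,open("w1.pkl","wb"))
im=w["img"].copy()
uv=proj(w,[[.5308,.2567,.085]])[0]; print("pred cap",uv)
cv2.imwrite("pics/w1.png",im[:,:,::-1])
go(np.array([.5308,.2567,.079-.0187]),Rtool(0))
```

```text
pred cap [322.94086107 233.61403812]
t 1.48 pos [0.5293 0.255  0.1969] gap 0.703 F [-0.3  0.9 -0.2]
turn [-0.    -0.001  0.   ] shift mm (cur axes) [ -1.2   2.1 136.6] (goal axes) [ -1.    2.  136.6]
```

View pics/w1.png

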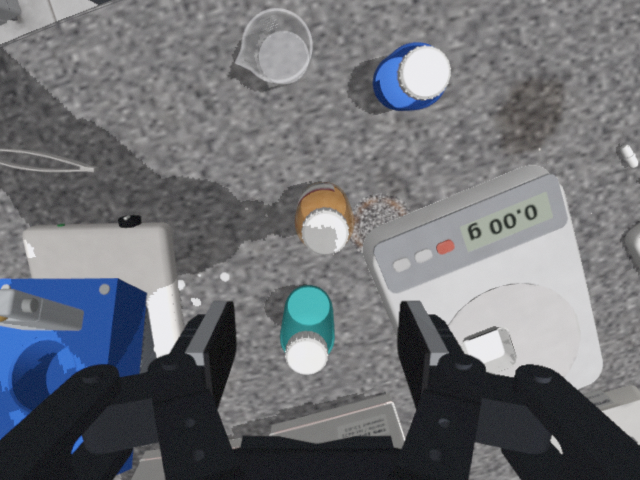

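The wrist view shows the brown bottle's white cap at (325,232), against a prediction of (323,234), so they agree to about 1 mm. The turquoise bottle (307,355) is clear of the finger line. Going down.

Call:
apply_moves(targets=[[0, 0, 0, -1, 2.6, 30, 70], [0, 0, 0, 0, 0, 35, 70], [0, 0, 0, 0, 0, 35, 70], [0, 0, 0, 0, 0, 24, 70], [0, 0, 0, 0, 0, 12, 70], [0, 0, 0, 0, 0, 0, 70], [0, 0, 0, 0, 0, 0, 70]])

```text
time_s: 2.07
position: [0.5312, 0.2579, 0.0619]
ee_rot: [-0.414, -3.114, -0.0]
wrist_force: [0.0, 0.1, 0.4]
finger_gap: 0.699
grasp_force: 0.0
```

Call:
apply_moves(targets=[[0, 0, 0, 0, 0, 0, 25], [0, 0, 0, 0, 0, 0, 25], [0, 0, 0, 0, 0, 0, 25], [0, 0, 0, 0, 0, 0, 25], [0, 0, 0, 0, 0, 0, 25], [0, 0, 0, 0, 0, 0, 25]], newtons=40)

```text
time_s: 2.57
position: [0.5328, 0.2576, 0.0634]
ee_rot: [0.416, 3.111, 0.004]
wrist_force: [0.1, -0.4, 6.5]
finger_gap: 0.324
grasp_force: 39.2
```

Run:
```python
from h import *
from plant import imaging,sense
w=imaging.get_image("side"); s=imaging.get_image("scene");v=imaging.get_image("wrist")
A=cv2.resize(w["img"][170:260,240:340],(400,360));B=cv2.resize(s["img"][170:260,220:320],(400,360))
C=v["img"][150:390,170:570]
cv2.imwrite("pics/g.png",np.vstack([np.hstack([A,B]),np.hstack([C,v["img"][240:480,120:520]])])[:,:,::-1])
print(sense())
```

```text
{'time_s': 2.7167, 'q': array([-0.65359055,  0.44761135,  0.19280674,  1.6820009 , -0.09812156,
        1.017553  ,  0.87703066]), 'qvel': array([ 0.0003672 ,  0.00115586,  0.00088027, -0.0014847 ,  0.00043949,
        0.00014698,  0.00054822]), 'effort': array([ 3.46616562e-01, -5.67681062e+01,  3.84937897e+00, -2.94940066e+01,
        1.34227574e-01, -1.33644654e-01,  5.67028153e-03]), 'position': array([0.53284081, 0.25754779, 0.06341604]), 'ee_rot': array([0.41582548, 3.11103237, 0.0039898 ]), 'wrist_force': array([0.50992039, 0.2522054 , 7.02150343]), 'torque': array([0.06236278, 0.14061552, 0.02332972]), 'grasp_force': 39.187075132722384, 'finger_gap': 0.3256203992808868}
```

View pics/g.png

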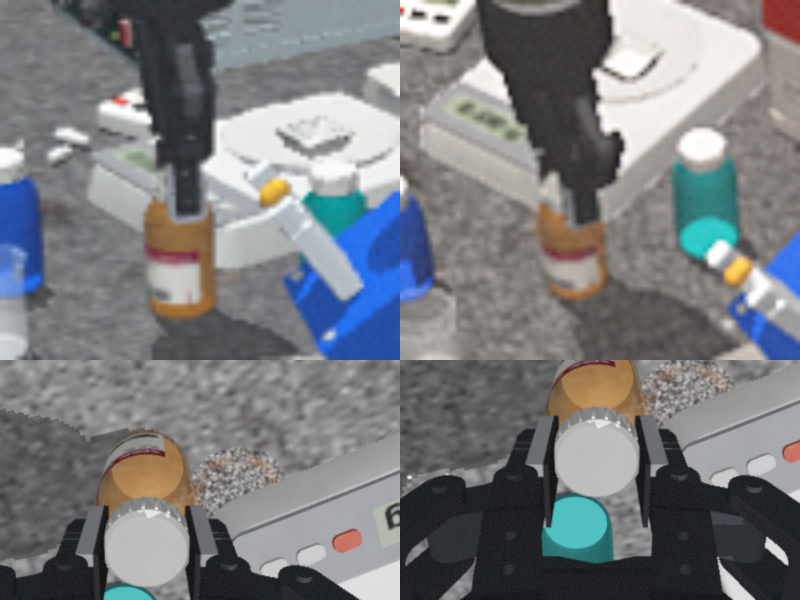

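The bottle is upright, the cap is between the pads, and the bystanders are untouched. Lift, then tilt.

Call:
apply_moves(targets=[[0, 0, 0, 0, 0, -10, 25], [0, 0, 0, 0, 0, -30, 25], [0, 0, 0, 0, 0, -35, 25], [0, 0, 0, 0, 0, -35, 25], [0, 0, 0, 0, 0, -35, 25], [0, 0, 0, 0, 0, -35, 25], [0, 0, 0, 0, 0, -15, 25], [0, 0, 0, 0, 0, 0, 25]])

```text
time_s: 3.38
position: [0.5333, 0.2573, 0.2624]
ee_rot: [0.416, 3.107, 0.008]
wrist_force: [-0.3, 0.1, 0.1]
finger_gap: 0.323
grasp_force: 39.7
```

Call:
apply_moves(targets=[[0, -0.08, 0, 0, 0, 0, 25], [0, -0.1, 0, 0, 0, 0, 25], [0, -0.1, 0, 0, 0, 0, 25], [0, -0.1, 0, 0, 0, 0, 25], [0, -0.1, 0, 0, 0, 0, 25], [0, -0.08, 0, 0, 0, 0, 25], [0, -0.05, 0, 0, 0, 0, 25], [0, 0, 0, 0, 0, 0, 25]])

```text
time_s: 4.05
position: [0.5289, 0.2576, 0.2544]
ee_rot: [0.329, 2.513, -0.108]
wrist_force: [-0.8, 0.1, -1.2]
finger_gap: 0.324
grasp_force: 39.7
```

Run:
```python
from h import *
go(place([0,0,145]),Rtool(35))
```

```text
t 4.05 pos [0.5289 0.2576 0.2544] gap 0.324 F [-0.8  0.1 -1.2]
turn [ 0.    -0.001  0.005] shift mm (cur axes) [   5.4 -185.1   22. ] (goal axes) [   4.5 -185.1   22. ]
```

Call:
apply_moves(targets=[[0, 0, 0, 1, -20, 0, 25], [0, 0, 0, 1, -35, 0, 25], [0, 0, 0, 1, -35, 0, 25], [0, 0, 0, 1, -35, 0, 25], [0, 0, 0, 0.5, -35, 0, 25], [0, 0, 0, 0, -20, 6, 25], [0, 0, 0, 0, -5, 6, 25], [0, 0, 0.005, 0, 0, 6, 25]])

```text
time_s: 4.72
position: [0.4933, 0.0861, 0.2394]
ee_rot: [0.351, 2.513, -0.104]
wrist_force: [-0.0, 0.4, -1.0]
finger_gap: 0.318
grasp_force: 39.7
```

Call:
apply_moves(targets=[[0, 0, 0, 0, 0, 2, 25], [0, 0, 0, 0, 0, 0, 25]])

```text
time_s: 4.88
position: [0.4942, 0.0905, 0.2375]
ee_rot: [0.341, 2.514, -0.101]
wrist_force: [-0.2, 0.6, -1.2]
finger_gap: 0.325
grasp_force: 39.7
```

Run:
```python
from h import *
from plant import imaging,sense
go(place([0,0,145]),Rtool(35))
out=[]
for n,(x,y) in zip(["scene","side","wrist"],[(270,140),(270,130),(0,0)]):
    w=imaging.get_image(n); pickle.dump(w,open(n+"2.pkl","wb"))
    if n!="wrist": out.append(cv2.resize(w["img"][y:y+150,x:x+100],(400,600),interpolation=cv2.INTER_CUBIC))
    # predicted pixels: mouth, bottle base & shoulder centre if coaxial
    print(n,np.round(proj(w,np.array([place(p) for p in [(0,0,0),(0,0,82),(0,0,138)]])),1).tolist())
cv2.imwrite("pics/ins.png",np.hstack(out)[:,:,::-1])
```

```text
t 4.88 pos [0.4942 0.0905 0.2375] gap 0.325 F [-0.2  0.6 -1.2]
turn [ 0.002 -0.004 -0.004] shift mm (cur axes) [  3.2 -14.8   2.2] (goal axes) [  3.3 -14.8   2.2]
scene [[332.1, 237.9], [313.4, 223.6], [299.2, 212.7]]
side [[341.7, 228.8], [318.4, 200.3], [301.6, 179.7]]
wrist [[294.7, 216.2], [287.4, 253.0], [278.5, 298.0]]
```

View pics/ins.png

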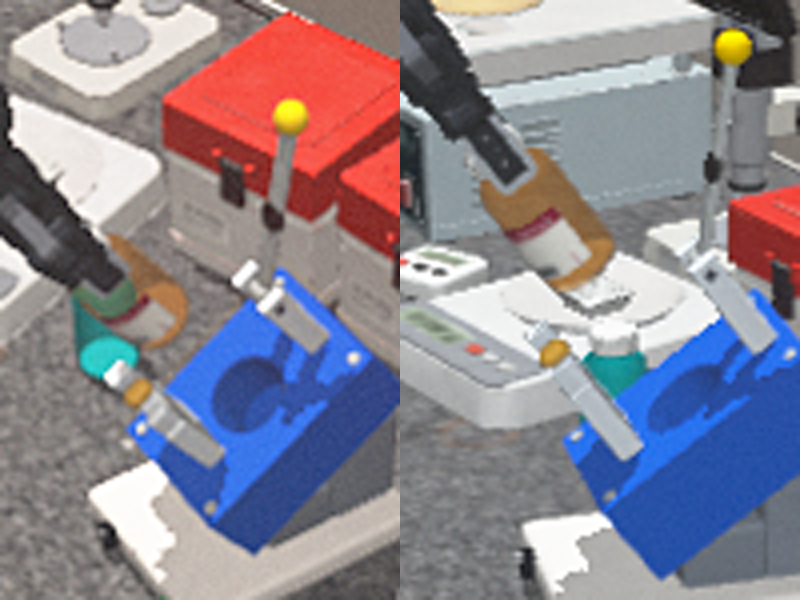

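The picture shows the tilted bottle held by its cap, about 15 mm short of the axis in +y (base near scene crop (165,340)). The socket is open and the bar is clear. Finish the shift and check.

Call:
apply_moves(targets=[[0, 0, 0, 1.5, -7, 1, 25], [0, 0, 0, 1.5, -7, 1, 25], [0, 0, 0, 0, 0, 0, 25], [0, 0, 0, 0, 0, 0, 25], [0, 0, 0, 0, 0, 0, 25]])

```text
time_s: 5.45
position: [0.4891, 0.077, 0.2349]
ee_rot: [0.341, 2.513, -0.101]
wrist_force: [0.1, 0.3, -1.6]
finger_gap: 0.327
grasp_force: 39.7
```

Run:
```python
from h import *
from plant import imaging,sense
go(place([0,0,145]),Rtool(35))
R,t=cradle(P0)
th=np.linspace(0,2*np.pi,24)
out=[]
for n,(x,y) in zip(["scene","side","wrist"],[(270,140),(270,130),(160,60)]):
    w=imaging.get_image(n); pickle.dump(w,open(n+"3.pkl","wb")); im=cv2.resize(w["img"],None,fx=4,fy=4,interpolation=cv2.INTER_CUBIC)
    for z,r in [(0,23),(82,21),(137,21)]:
        for p in proj(w,np.array([place((r*np.cos(a),r*np.sin(a),z)) for a in th])): cv2.circle(im,tuple(int(v) for v in p*4+1.5),2,(0,255,0),-1)
    if n=="wrist": im=cv2.resize(im,(640,480)); out.append(im[130:430,160:560])
    else: out.append(im[y*4+60:y*4+360,x*4:x*4+400])
cv2.imwrite("pics/ins2.png",np.vstack([np.hstack(out[:2]),np.hstack([out[2],out[2]*0])])[:,:,::-1])
```

```text
t 5.45 pos [0.4891 0.077  0.2349] gap 0.327 F [ 0.1  0.3 -1.6]
turn [ 0.002 -0.002 -0.005] shift mm (cur axes) [ 0.7 -0.4  0.8] (goal axes) [ 0.7 -0.4  0.8]
```

View pics/ins2.png

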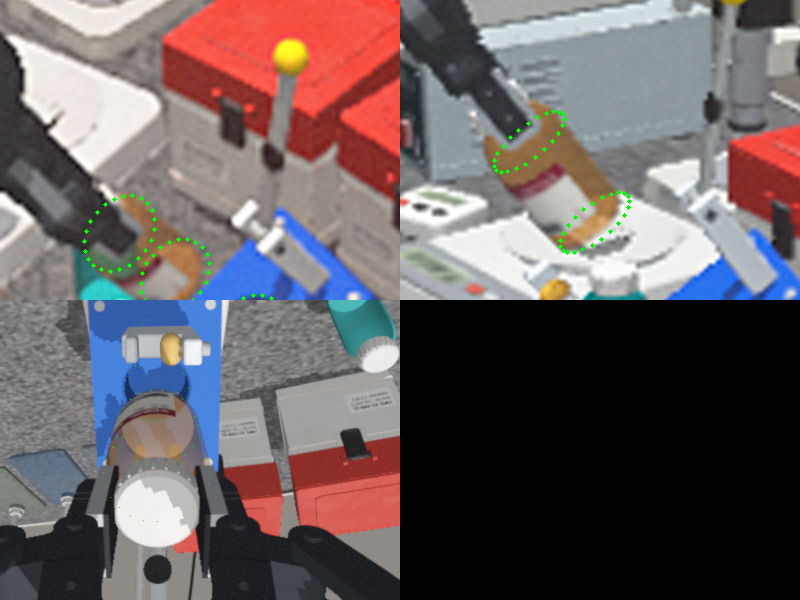

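```bash
cat > sil.py <<'E'
from h import *
th=np.linspace(0,2*np.pi,60,endpoint=False)
def pred(w,q,base,h0=2,h1=52):  # q=dx,dy (mm at base), tilt about y, about x (rad); base local z
    Rl=Ro.from_rotvec([q[3],q[2],0]).as_matrix()
    L=[np.array([q[0],q[1],base])+Rl@np.array([21*np.cos(a),21*np.sin(a),h]) for h in (h0,h1) for a in th]
    return cv2.convexHull(proj(w,np.array([place(l) for l in L])).astype(np.float32))
def mask(w,q,base):
    hsv=cv2.cvtColor(w["img"],cv2.COLOR_RGB2HSV)
    m=cv2.inRange(hsv,(7,90,50),(22,255,255))
    roi=np.zeros_like(m); c=pred(w,q,base,-10,60); M=cv2.moments(c)
    cv2.circle(roi,(int(M["m10"]/M["m00"]),int(M["m01"]/M["m00"])),36,255,-1); m&=roi
    n,l,st,_=cv2.connectedComponentsWithStats(m)
    k=1+np.argmax(st[1:,4]); ms=(l==k); 
    return ms
E
python3 - <<'E'
from sil import *
for n in ("side","scene"):
    w=load(n+"3.pkl"); m=mask(w,[0]*4,82); h=pred(w,[0]*4,82,0,56)
    P=np.zeros(m.shape,np.uint8); cv2.fillConvexPoly(P,np.round(h).astype(np.int32),1)
    print(n)
    for y in range(150,240,3):
        a=np.where(m[y])[0]; b=np.where(P[y])[0]
        if len(a) or len(b): print(y,(a.min(),a.max()) if len(a) else None,(b.min(),b.max()) if len(b) else None)
E
```

```text
side
171 (np.int64(303), np.int64(305)) None
174 (np.int64(305), np.int64(308)) (np.int64(302), np.int64(311))
177 (np.int64(305), np.int64(311)) (np.int64(299), np.int64(313))
180 (np.int64(291), np.int64(313)) (np.int64(296), np.int64(316))
183 (np.int64(292), np.int64(316)) (np.int64(294), np.int64(318))
186 (np.int64(293), np.int64(318)) (np.int64(293), np.int64(321))
189 (np.int64(295), np.int64(320)) (np.int64(295), np.int64(323))
192 (np.int64(316), np.int64(322)) (np.int64(297), np.int64(325))
195 (np.int64(318), np.int64(324)) (np.int64(300), np.int64(327))
198 (np.int64(319), np.int64(322)) (np.int64(302), np.int64(326))
201 (np.int64(316), np.int64(320)) (np.int64(305), np.int64(324))
204 (np.int64(308), np.int64(316)) (np.int64(307), np.int64(321))
207 None (np.int64(310), np.int64(316))
scene
204 (np.int64(300), np.int64(303)) (np.int64(297), np.int64(305))
207 (np.int64(301), np.int64(306)) (np.int64(294), np.int64(309))
210 (np.int64(305), np.int64(310)) (np.int64(292), np.int64(313))
213 (np.int64(306), np.int64(314)) (np.int64(291), np.int64(316))
216 (np.int64(304), np.int64(317)) (np.int64(291), np.int64(320))
219 (np.int64(305), np.int64(319)) (np.int64(291), np.int64(322))
222 (np.int64(305), np.int64(319)) (np.int64(294), np.int64(322))
225 (np.int64(317), np.int64(318)) (np.int64(298), np.int64(321))
228 (np.int64(314), np.int64(317)) (np.int64(302), np.int64(320))
231 (np.int64(310), np.int64(313)) (np.int64(306), np.int64(317))
```

Run:
```python
from sil import *
def edge(m):  # rightmost points per row
    ys=np.where(m.any(1))[0]; return np.array([(np.where(m[y])[0].max(),y) for y in ys],np.float32)
def sd(h,E): return np.array([cv2.pointPolygonTest(h,(float(x),float(y)),True) for x,y in E])
# bias from the upright bottle
for n,c in (("side",(285,232)),("scene",(262,230))):
    w=load(n+"0.pkl"); L=[[.531+.021*np.cos(a),.2572+.021*np.sin(a),z] for a in th for z in (0,.05)]
    h=cv2.convexHull(proj(w,np.array(L)).astype(np.float32))
    hsv=cv2.cvtColor(w["img"],cv2.COLOR_RGB2HSV); m=cv2.inRange(hsv,(7,90,50),(22,255,255)); r=np.zeros_like(m); cv2.circle(r,c,26,255,-1); m&=r
    E=edge(m>0); print(n,"upright inside-dist",np.round(sd(h,E),1))
D={n:(load(n+"3.pkl")) for n in("side","scene")}
Es={}
for n in D:
    E=edge(mask(D[n],[0]*4,82)); Es[n]=E[(E[:,1]>(180 if n=="side" else 208))]
    print(n,np.round(sd(pred(D[n],[0]*4,82,0,56),Es[n]),1))
for b in (.5,1.,):
  for free in ("xz","xzt"):
    def f(p):
        q=[p[0],0,p[2] if free=="xzt" else 0,0]
        return np.concatenate([sd(pred(D[n],q,82+p[1],0,56),Es[n])-b for n in D])
    r=least_squares(f,[-1,1,0.01],loss="soft_l1",diff_step=1e-2,x_scale=[1,1,.02]); print(b,free,np.round(r.x,3),round(np.sqrt(np.mean(f(r.x)**2)),2))
```

```text
side upright inside-dist [-14.7 -14.9 -15.3 -15.7 -13.5  -2.5  -1.8  -0.9  -0.    0.9   1.7   1.8
   1.9   1.9   2.    2.    2.1   2.1   2.2   2.2   2.2   2.3   2.3   1.4
   1.4   1.5   1.5   1.5   1.6   2.6   1.9   1.8   1.5]
scene upright inside-dist [-2.  -1.4 -0.5 -0.2  0.5  1.1  1.4  1.6  0.7  0.8  0.9  1.1  1.2  1.3
  1.4  1.5  1.6  1.8  0.9  1.   1.1  2.1  1.8  1.9  1.7  1.5]
side [2.  1.9 1.7 2.3 2.2 2.  1.9 1.7 2.3 2.2 2.8 2.6 2.5 3.1 3.  3.7 3.2 3.4
 2.7 2.8 2.7 2.6 2.9 2.6 2.5 1.7]
scene [1.3 1.5 1.6 1.8 1.3 2.1 1.6 1.8 1.9 2.  2.5 2.8 3.  2.9 2.8 2.5 3.  2.5
 1.9 2.  1.9 1.7 1.5]
0.5 xz [-2.993  4.994  0.01 ] 0.33
0.5 xzt [-3.553  4.983  0.033] 0.31
1.0 xz [-2.094  3.855  0.01 ] 0.36
1.0 xzt [-2.662  3.872  0.032] 0.33
```

The fit puts the bottle about 1 mm down-slope of the axis, with the base sagged about 0.02 rad toward the robot. Trim that out and lower.

Call:
apply_moves(targets=[[0, -0.02, 0, -0.6, -0.3, 0, 25], [0, 0, 0, 0, 0, 12, 25], [0, 0, 0, 0, 0, 18, 25], [0, 0, 0, 0, 0, 18, 25], [0, 0, 0, 0, 0, 14, 25], [0, 0, 0, 0, 0, 8, 25], [0, 0, 0, 0, 0, 0, 25], [0, 0, 0, 0, 0, 0, 25]])

```text
time_s: 6.27
position: [0.5294, 0.0655, 0.1778]
ee_rot: [0.339, 2.495, -0.106]
wrist_force: [0.2, 0.0, -0.7]
finger_gap: 0.321
grasp_force: 39.7
```

Run:
```python
from h import *
from plant import imaging
go(place([0,0,23.5]),Rtool(35))
R,t=cradle(P0)
from plant import sense
print("local",np.round(1000*R.T@(sense()["position"]-t),1))
for n in("scene","side","wrist"): pickle.dump(imaging.get_image(n),open(n+"4.pkl","wb"))
a=load("scene4.pkl")["img"][195:270,285:375];b=load("side4.pkl")["img"][185:260,295:385];c=load("wrist4.pkl")["img"]
u=lambda i:cv2.resize(i,(396,330),interpolation=cv2.INTER_CUBIC)
cv2.imwrite("pics/ins3.png",np.vstack([np.hstack([u(a),u(b)]),np.hstack([c[180:450,140:536],c[0:270,140:536]])])[:,:,::-1])
```

```text
t 6.27 pos [0.5294 0.0655 0.1778] gap 0.321 F [ 0.2  0.  -0.7]
turn [ 0.     0.016 -0.005] shift mm (cur axes) [ 3.1  0.  51.5] (goal axes) [ 2.3  0.1 51.6]
local [ 2.3 -0.1 75.1]
```

View pics/ins3.png

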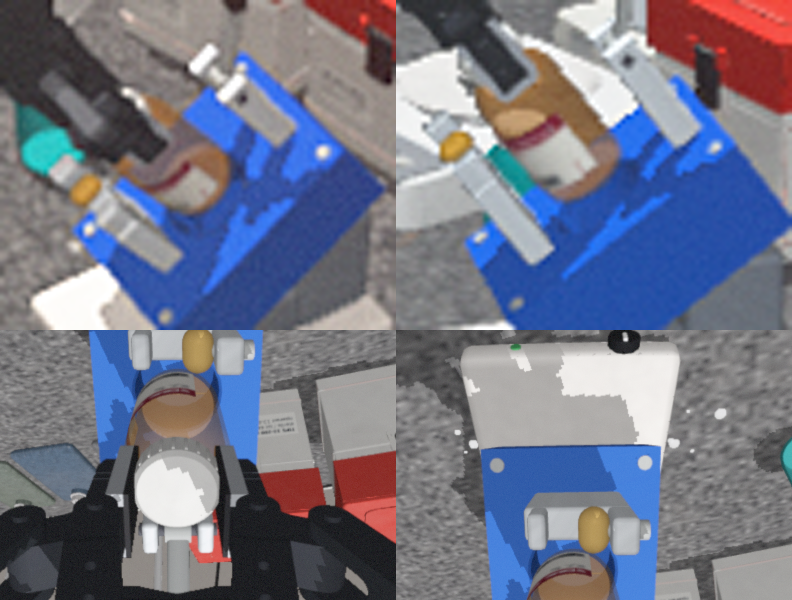

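The bottle is centred over the socket with its base about 12 mm out, and the post and hinge are clear. Lowering slowly while watching the force.

Call:
apply_moves(targets=[[0, 0, 0, 0, 0, 3, 25], [0, 0, 0, 0, 0, 4, 25], [0, 0, 0, 0, 0, 4, 25], [0, 0, 0, 0, 0, 4, 25], [0, 0, 0, 0, 0, 3, 25], [0, 0, 0, 0, 0, 0, 25]])

```text
time_s: 6.92
position: [0.5398, 0.0653, 0.1649]
ee_rot: [0.336, 2.492, -0.102]
wrist_force: [-24.1, 6.6, 21.5]
finger_gap: 0.327
grasp_force: 46.2
```

```bash
cat > st.py <<'E'
from h import *
from plant import sense
R,t=cradle(P0); s=sense(); C=Ro.from_rotvec(s["ee_rot"]).as_matrix()
print(round(s["time_s"],2),"local",np.round(1000*R.T@(s["position"]-t),1),"F local",np.round(R.T@s["wrist_force"],1),"T tool",np.round(C.T@s["torque"],2),"turn to go",np.round(Ro.from_matrix(C.T@Rtool(35)).as_rotvec(),3),"gap",round(s["finger_gap"],3))
E
python3 st.py
```

```text
6.92 local [ 3.1  2.4 58.7] F local [-8.1  0.  31.9] T tool [ 0.06  2.21 -0.05] turn to go [ 0.004  0.019 -0.004] gap 0.327
```

Contact on the upslope rim. Back off and re-trim.

Call:
apply_moves(targets=[[0, 0, 0, 0, 0, -6, 25], [0, 0, 0, 0, 0, -8, 25], [0, 0, 0, 0, 0, 0, 25], [0, 0, 0, 0, 0, 0, 25]])

```text
time_s: 7.25
position: [0.532, 0.0646, 0.1751]
ee_rot: [0.34, 2.493, -0.105]
wrist_force: [-0.6, -0.5, -0.3]
finger_gap: 0.325
grasp_force: 43.4
```

```bash
python3 st.py
python3 - <<'E'
from sil import *
from plant import imaging
D={n:imaging.get_image(n) for n in("side","scene")}
def edge(m):
    ys=np.where(m.any(1))[0]; return np.array([(np.where(m[y])[0].max(),y) for y in ys],np.float32)
def sd(h,E): return np.array([cv2.pointPolygonTest(h,(float(x),float(y)),True) for x,y in E])
Es={}
for n in D:
    E=edge(mask(D[n],[0]*4,11)); h=pred(D[n],[0]*4,11,0,56)
    print(n,len(E),E[0],E[-1],np.round(sd(h,E),1)); Es[n]=E[sd(h,E)>-2]
for b in (1.,1.7):
  for free in (0,1):
    def f(p):
        return np.concatenate([sd(pred(D[n],[p[0],p[3]*(free),p[2],0],11+p[1],0,56),Es[n])-b for n in D])
    r=least_squares(f,[-1,1,0.01,0.1],loss="soft_l1",diff_step=1e-2,x_scale=[1,1,.02,1]); print(b,free,np.round(r.x,3),round(np.sqrt(np.mean(f(r.x)**2)),2))
E
```

```text
7.25 local [ 3.  -0.3 71.2] F local [-0.5 -0.6  0. ] T tool [ 0.03  0.76 -0.01] turn to go [ 0.001  0.018 -0.006] gap 0.325
side 22 [326. 197.] [337. 218.] [-1.6 -0.4  0.8  1.8  2.   2.7  2.5  2.3  2.2  2.   2.7  2.5  2.3  2.2
  2.   1.9  2.5  2.3  3.   4.4  5.8  7.2]
scene 15 [332. 229.] [330. 243.] [2.5 2.  2.  2.5 2.9 2.  1.9 2.7 2.4 2.9 2.3 2.4 1.7 1.5 1.5]
1.0 0 [-3.187  4.105  0.015  0.1  ] 1.08
1.0 1 [-2.933  9.888  0.011 -5.   ] 1.05
1.7 0 [-1.738  2.663  0.013  0.1  ] 1.16
1.7 1 [-1.4290e+00  1.2235e+01  1.1000e-02 -8.3930e+00] 1.05
```

Run:
```python
from h import *
w=load("wrist4.pkl"); g=cv2.cvtColor(w["img"],cv2.COLOR_RGB2HSV)
# screws: bright, low saturation blobs inside the blue face
for n in ("wrist4","wrist3","scene4","side4","scene0","side0"):
    w=load(n+".pkl") if n!="wrist4" else w
    hsv=cv2.cvtColor(w["img"],cv2.COLOR_RGB2HSV)
    for L in [(-58,38,1),(-58,-38,1),(58,-38,1),(58,38,1)]:
        p=proj(w,place(L))[0]; x,y=np.round(p).astype(int)
        if not(12<x<628 and 12<y<468): continue
        r=14 if "wrist" in n else 5
        c=hsv[y-r:y+r+1,x-r:x+r+1]; m=((c[...,1]<90)&(c[...,2]>120)).astype(np.uint8)
        k,l,st,ce=cv2.connectedComponentsWithStats(m)
        print(n,L,np.round(p,1),[(np.round(ce[i]+[x-r,y-r],1).tolist(),int(st[i,4])) for i in range(1,k) if st[i,4]>2])
```

```text
wrist4 (-58, 38, 1) [391.4 136.3] [([404.6, 133.6], 34), ([388.5, 132.3], 171), ([404.4, 148.1], 9)]
wrist4 (-58, -38, 1) [240.9 137. ] [([240.6, 135.0], 165)]
wrist4 (58, -38, 1) [252.7 338.7] [([258.1, 347.6], 94)]
wrist4 (58, 38, 1) [381.4 338.1] [([375.6, 347.1], 78)]
wrist3 (-58, 38, 1) [372.4 136.7] [([383.9, 137.5], 151), ([370.0, 133.7], 103)]
wrist3 (-58, -38, 1) [259.2 137.2] [([246.7, 136.4], 103), ([259.0, 135.7], 97)]
wrist3 (58, -38, 1) [265.7 296.1] [([254.5, 293.8], 114), ([264.6, 292.5], 24), ([280.0, 309.0], 3)]
wrist3 (58, 38, 1) [367.2 295.7] [([380.1, 282.7], 7), ([367.3, 291.4], 81)]
scene4 (-58, 38, 1) [305.6 245.9] [([306.7, 244.0], 63), ([301.8, 249.9], 9)]
scene4 (-58, -38, 1) [322.9 266.7] [([322.1, 266.3], 9), ([319.5, 270.3], 19)]
scene4 (58, -38, 1) [359.6 229. ] [([362.8, 225.7], 26), ([358.0, 229.0], 9)]
scene4 (58, 38, 1) [340.5 209.6] [([340.4, 209.5], 84)]
side4 (-58, 38, 1) [315.1 238.3] [([314.7, 236.2], 51)]
side4 (-58, -38, 1) [323.1 253.7] [([322.0, 253.5], 4), ([318.9, 257.7], 11)]
side4 (58, -38, 1) [369.4 218. ] [([372.5, 215.4], 26), ([367.2, 218.0], 4)]
side4 (58, 38, 1) [358.8 204.4] [([357.0, 203.7], 67)]
scene0 (-58, 38, 1) [305.6 245.9] [([306.7, 244.0], 63), ([301.8, 249.9], 9)]
scene0 (-58, -38, 1) [322.9 266.7] [([322.1, 266.3], 9), ([319.4, 270.4], 18)]
scene0 (58, -38, 1) [359.6 229. ] [([362.9, 225.9], 27), ([358.0, 229.0], 9)]
scene0 (58, 38, 1) [340.5 209.6] [([340.3, 209.6], 85)]
side0 (-58, 38, 1) [315.1 238.3] [([315.1, 235.4], 47), ([310.4, 242.2], 5)]
side0 (-58, -38, 1) [323.1 253.7] [([321.8, 253.4], 5), ([318.9, 257.7], 11)]
side0 (58, -38, 1) [369.4 218. ] [([372.5, 215.4], 26), ([367.2, 218.0], 4)]
side0 (58, 38, 1) [358.8 204.4] [([357.0, 203.7], 67)]
```

Seen by the wrist camera, the socket is about 1.8 mm further down-slope and 0.6 mm to -y than my estimate, which agrees with the contact force. Shift and retry softly.

Call:
apply_moves(targets=[[0, 0, 0, 1.8, -0.5, 0, 25], [0, 0, 0, 0, 0, 2, 25], [0, 0, 0, 0, 0, 2, 25], [0, 0, 0, 0, 0, 2, 25], [0, 0, 0, 0, 0, 2, 25], [0, 0, 0, 0, 0, 1, 25], [0, 0, 0, 0, 0, 0, 25]])

```text
time_s: 7.93
position: [0.5354, 0.063, 0.1659]
ee_rot: [0.34, 2.494, -0.106]
wrist_force: [-0.1, 0.3, -0.2]
finger_gap: 0.325
grasp_force: 43.4
```

```bash
python3 st.py
```

```text
7.93 local [ 0.7 -0.9 61.6] F local [-0.3  0.2 -0.1] T tool [ 0.01  0.71 -0.  ] turn to go [ 0.     0.017 -0.005] gap 0.325
```

Call:
apply_moves(targets=[[0, 0, 0, 0, 0, 1.5, 25], [0, 0, 0, 0, 0, 1.5, 25], [0, 0, 0, 0, 0, 1, 25], [0, 0, 0, 0, 0, 0, 25]])

```text
time_s: 8.27
position: [0.5387, 0.0632, 0.1648]
ee_rot: [0.339, 2.491, -0.104]
wrist_force: [-7.4, 1.0, 10.9]
finger_gap: 0.322
grasp_force: 44.2
```

```bash
python3 st.py
```

```text
8.27 local [ 2.7  0.1 58.9] F local [ 0.1 -1.  13.2] T tool [ 0.58  0.62 -0.03] turn to go [ 0.002  0.02  -0.006] gap 0.322
```

Call:
apply_moves(targets=[[0, 0, 0, 0, 0, -3.5, 25], [0, 0, 0, 0.5, 1.2, 0, 25], [0, 0, 0, 0, 0, 0, 25], [0, 0, 0, 0, 0, 1.5, 25], [0, 0, 0, 0, 0, 1.5, 25], [0, 0, 0, 0, 0, 1, 25], [0, 0, 0, 0, 0, 0, 25]])

```text
time_s: 8.85
position: [0.5393, 0.0643, 0.1643]
ee_rot: [0.339, 2.491, -0.104]
wrist_force: [-8.2, 1.7, 12.8]
finger_gap: 0.326
grasp_force: 44.4
```

```bash
python3 st.py
```

```text
8.85 local [ 2.6  1.3 58.4] F local [ 0.5 -0.5 15.3] T tool [ 0.57  0.38 -0.02] turn to go [ 0.002  0.02  -0.006] gap 0.326
```

Call:
apply_moves(targets=[[0, 0, 0, 1, 0.4, 0, 25], [0, 0, 0, 1, 0.3, 0, 25], [0, 0, 0, 0, 0, 0, 25]])

```text
time_s: 9.1
position: [0.5366, 0.0651, 0.1611]
ee_rot: [0.339, 2.494, -0.105]
wrist_force: [0.6, 0.8, 0.4]
finger_gap: 0.327
grasp_force: 43.5
```

```bash
python3 st.py
```

```text
9.1 local [-1.5  1.4 57.4] F local [0.5 0.9 0.1] T tool [-0.22  0.45  0.01] turn to go [ 0.001  0.017 -0.005] gap 0.327
```

Call:
apply_moves(targets=[[0, 0, 0, 1, 0.3, 0, 25], [0, 0, 0, 1, 0.3, 0, 25], [0, 0, 0, 0, 0, 0, 25]])

```text
time_s: 9.35
position: [0.5351, 0.0659, 0.1598]
ee_rot: [0.34, 2.494, -0.105]
wrist_force: [1.5, -0.4, -0.9]
finger_gap: 0.325
grasp_force: 43.4
```

```bash
python3 st.py
```

```text
9.35 local [-3.7  1.8 57.3] F local [ 0.7  0.  -1.6] T tool [-0.17  0.26  0.01] turn to go [ 0.001  0.017 -0.005] gap 0.325
```

The contact dropped off as the bottle entered the mouth. Centre slightly and continue down.

Call:
apply_moves(targets=[[0, 0, 0, -1.3, -0.2, 0, 25], [0, 0, 0, 0, 0, 1.5, 25], [0, 0, 0, 0, 0, 1.5, 25], [0, 0, 0, 0, 0, 0, 25]])

```text
time_s: 9.68
position: [0.5379, 0.0649, 0.1581]
ee_rot: [0.34, 2.494, -0.105]
wrist_force: [2.3, -0.1, -0.7]
finger_gap: 0.326
grasp_force: 43.4
```

```bash
python3 st.py
```

```text
9.68 local [-2.2  1.5 54.2] F local [ 1.4  0.5 -1.8] T tool [-0.21  0.43  0.04] turn to go [ 0.001  0.017 -0.005] gap 0.326
```

Going in freely. Continue.

Call:
apply_moves(targets=[[0, 0, 0, 0, 0, 2, 25], [0, 0, 0, 0, 0, 2, 25], [0, 0, 0, 0, 0, 2, 25], [0, 0, 0, 0, 0, 0, 25]])

```text
time_s: 10.02
position: [0.5412, 0.0639, 0.1531]
ee_rot: [0.34, 2.494, -0.105]
wrist_force: [0.8, 0.3, -0.6]
finger_gap: 0.327
grasp_force: 43.4
```

```bash
python3 st.py
```

```text
10.02 local [-2.2  1.5 48.1] F local [ 0.2  0.5 -0.9] T tool [-0.25  0.35  0.04] turn to go [ 0.     0.017 -0.005] gap 0.327
```

Call:
apply_moves(targets=[[0, 0, 0, 0, 0, 2, 25], [0, 0, 0, 0, 0, 2.5, 25], [0, 0, 0, 0, 0, 2.5, 25], [0, 0, 0, 0, 0, 2.5, 25], [0, 0, 0, 0, 0, 2, 25], [0, 0, 0, 0, 0, 0, 25]])

```text
time_s: 10.52
position: [0.5478, 0.062, 0.1438]
ee_rot: [0.34, 2.494, -0.106]
wrist_force: [1.2, 0.0, -1.1]
finger_gap: 0.325
grasp_force: 43.4
```

```bash
python3 st.py
```

```text
10.52 local [-2.   1.4 36.5] F local [ 0.3  0.4 -1.5] T tool [-0.16  0.28  0.03] turn to go [ 0.     0.017 -0.006] gap 0.325
```

Call:
apply_moves(targets=[[0, 0, 0, 0, 0, 2, 25], [0, 0, 0, 0, 0, 2.5, 25], [0, 0, 0, 0, 0, 2.5, 25], [0, 0, 0, 0, 0, 2, 25], [0, 0, 0, 0, 0, 1, 25], [0, 0, 0, 0, 0, 0, 25]])

```text
time_s: 11.02
position: [0.5534, 0.0606, 0.1359]
ee_rot: [0.34, 2.494, -0.106]
wrist_force: [3.7, -0.1, -0.0]
finger_gap: 0.323
grasp_force: 43.4
```

```bash
python3 st.py
```

```text
11.02 local [-1.7  1.4 26.7] F local [ 3.   0.9 -2.1] T tool [-0.07  0.19  0.02] turn to go [ 0.     0.017 -0.006] gap 0.323
```

Call:
apply_moves(targets=[[0, 0, 0, 0, 0, 1.5, 25], [0, 0, 0, 0, 0, 1.5, 25], [0, 0, 0, 0, 0, 0, 25]])

```text
time_s: 11.27
position: [0.5552, 0.0603, 0.1336]
ee_rot: [0.34, 2.494, -0.105]
wrist_force: [1.6, -0.1, 1.0]
finger_gap: 0.326
grasp_force: 43.5
```

```bash
python3 st.py
```

```text
11.27 local [-1.6  1.6 23.8] F local [ 1.9  0.3 -0.1] T tool [-0.02  0.12  0.04] turn to go [ 0.001  0.017 -0.005] gap 0.326
```

Call:
apply_moves(targets=[[0, 0, 0, 0, 0, 1, 25], [0, 0, 0, 0, 0, 1, 25], [0, 0, 0, 0, 0, 0, 25]])

```text
time_s: 11.52
position: [0.5563, 0.06, 0.1321]
ee_rot: [0.34, 2.494, -0.105]
wrist_force: [1.2, -0.3, 1.9]
finger_gap: 0.326
grasp_force: 43.6
```

```bash
python3 st.py
```

```text
11.52 local [-1.5  1.6 21.9] F local [2.1 0.  0.9] T tool [-0.08  0.06  0.05] turn to go [ 0.001  0.017 -0.005] gap 0.326
```

Call:
apply_moves(targets=[[0, 0, 0, 0, 0, 1, 25], [0, 0, 0, 0, 0, 1, 25], [0, 0, 0, 0, 0, 0, 25]])

```text
time_s: 11.77
position: [0.5571, 0.0601, 0.1315]
ee_rot: [0.339, 2.493, -0.105]
wrist_force: [-17.5, 0.3, 20.2]
finger_gap: 0.325
grasp_force: 45.7
```

```bash
python3 st.py
```

```text
11.77 local [-1.3  2.  21.1] F local [-2.3 -4.3 26.3] T tool [0.94 1.16 0.02] turn to go [ 0.001  0.018 -0.005] gap 0.325
```

Hard stop at 21 mm, 39–40 mm below the rim contact, so it is seated. Relieve, release and back out.

Call:
apply_moves(targets=[[0, 0, 0, 0, 0, -1, 25], [0, 0, 0, 0, 0, 0, 36], [0, 0, 0, 0, 0, 0, 45], [0, 0, 0, 0, 0, 0, 60], [0, 0, 0, 0, 0, 0, 60], [0, 0, 0, 0, 0, 0, 60]])

```text
time_s: 12.27
position: [0.5566, 0.0597, 0.1308]
ee_rot: [0.34, 2.495, -0.106]
wrist_force: [-0.1, 0.2, 0.3]
finger_gap: 0.598
grasp_force: 0.0
```

Call:
apply_moves(targets=[[0, 0, 0, 0, 0, -8, 60], [0, 0, 0, 0, 0, -15, 60], [0, 0, 0, 0, 0, -25, 60], [0, 0, 0, 0, 0, -35, 60], [0, 0, 0, 0, 0, -35, 60], [0, 0, 0, 0, 0, -20, 60], [0, 0, 0, 0, 0, 0, 60], [0, 0, 0, 0, 0, 0, 60]])

```text
time_s: 12.93
position: [0.4861, 0.0848, 0.2404]
ee_rot: [0.342, 2.495, -0.11]
wrist_force: [-0.1, -0.9, -1.1]
finger_gap: 0.602
grasp_force: 0.0
```

```bash
python3 st.py
python3 - <<'E'
from h import *
from plant import imaging
for n in("scene","side","wrist"):
    w=imaging.get_image(n); pickle.dump(w,open(n+"5.pkl","wb"))
    p=proj(w,place((0,0,45)))[0]; hsv=cv2.cvtColor(w["img"],cv2.COLOR_RGB2HSV)
    x,y=np.round(p).astype(int); r=40 if n=="wrist" else 14
    c=hsv[y-r:y+r+1,x-r:x+r+1]; m=((c[...,1]<60)&(c[...,2]>120)).astype(np.uint8); k,l,st,ce=cv2.connectedComponentsWithStats(m)
    print(n,np.round(p,1),[(np.round(ce[i]+[x-r,y-r],1).tolist(),st[i].tolist()) for i in range(1,k) if st[i,4]>25])
    for L in [(-58,38,1),(-58,-38,1),(58,-38,1),(58,38,1)]:
        if n!="wrist": continue
        p=proj(w,place(L))[0]; x,y=np.round(p).astype(int); r=12
        c=hsv[y-r:y+r+1,x-r:x+r+1]; m=((c[...,1]<90)&(c[...,2]>120)).astype(np.uint8); k,l,st,ce=cv2.connectedComponentsWithStats(m)
        print(L,np.round(p,1),[(np.round(ce[i]+[x-r,y-r],1).tolist(),int(st[i,4])) for i in range(1,k) if st[i,4]>8])
    hsvk=cv2.inRange(hsv,(25,150,120),(35,255,255)); k,l,st,ce=cv2.connectedComponentsWithStats(hsvk); i=1+np.argmax(st[1:,4])
    print("knob",n,np.round(ce[i],1),st[i].tolist(),"pred",np.round(proj(w,place((50-110*np.cos(2.294),0,52+110*np.sin(2.294))))[0],1))
W=load("wrist5.pkl")["img"]
u=lambda n,x,y:cv2.resize(load(n)["img"][y:y+80,x:x+80],(300,300),interpolation=cv2.INTER_CUBIC)
cv2.imwrite("pics/seat.png",np.hstack([cv2.resize(W,(480,360)),np.vstack([u("scene5.pkl",290,185),u("side5.pkl",300,165)])[:360] if 0 else cv2.resize(np.vstack([u("scene5.pkl",290,185),u("side5.pkl",300,165)]),(180,360))])[:,:,::-1])
E
```

```text
12.93 local [ -0.2   7.2 153.3] F local [-0.5 -0.9 -1. ] T tool [ 0.03  0.66 -0.04] turn to go [-0.004  0.016 -0.006] gap 0.602
scene [322.1 230.2] [([317.1, 228.9], [0, 0, 22, 29, 446])]
knob scene [342.1 167.5] [339, 165, 7, 6, 32] pred [342.2 169.3]
side [329.1 213.4] [([328.9, 210.4], [0, 0, 29, 29, 654])]
knob side [352.7 140.7] [349, 137, 9, 8, 51] pred [352.9 141.6]
wrist [308.8 235.1] [([307.4, 224.1], [13, 4, 51, 51, 1956]), ([294.2, 273.0], [21, 75, 9, 6, 43]), ([328.0, 272.8], [55, 75, 9, 6, 48])]
(-58, 38, 1) [365.  134.7] [([375.5, 135.0], 100), ([362.7, 131.9], 97)]
(-58, -38, 1) [253.9 135.4] [([242.0, 136.0], 19), ([253.8, 133.9], 96)]
(58, -38, 1) [261.4 290.7] [([250.9, 282.7], 30), ([263.1, 287.8], 71), ([260.9, 299.6], 141)]
(58, 38, 1) [360.7 290.4] [([360.5, 286.7], 74)]Traceback (most recent call last):
  File "<stdin>", line 14, in <module>
    return _wrapfunc(a, 'argmax', axis=axis, out=out, **kwds)
    return bound(*args, **kwds)
ValueError: attempt to get argmax of an empty sequence
```

Call:
apply_moves(targets=[[0, 0.016, 0, 0, -1.5, -20, 60], [0, 0, 0, -10, -2, -15, 60], [0, 0, 0, -25, -2, 0, 60], [0, 0, 0, -30, -1, 0, 60], [0, 0, 0, -30, 0, 0, 60], [0, 0, 0, -20, 0, 0, 60], [0, 0, 0, -6, 0, 0, 60], [0, 0, 0, 0, 0, 0, 60]])

```text
time_s: 13.75
position: [0.5748, 0.0627, 0.3321]
ee_rot: [0.353, 2.519, -0.121]
wrist_force: [-0.7, 0.3, 0.1]
finger_gap: 0.602
grasp_force: 0.0
```

```bash
python3 st.py
python3 - <<'E'
from h import *
from plant import imaging
for n in("scene","side","wrist"):
    w=imaging.get_image(n); hsv=cv2.cvtColor(w["img"],cv2.COLOR_RGB2HSV)
    m=cv2.inRange(hsv,(25,150,90),(35,255,255)); k,l,st,ce=cv2.connectedComponentsWithStats(m)
    print(n,[(np.round(ce[i],1).tolist(),st[i].tolist()) for i in range(1,k) if st[i,4]>15],"pred",np.round(proj(w,np.array([place((123,0,134)),place((121,0,134)),place((123,2,134))])),1).tolist())
E
```

```text
13.75 local [127.3   9.1 175.9] F local [-0.6  0.1  0.5] T tool [-0.03  0.69  0.03] turn to go [-0.016 -0.008 -0.008] gap 0.602
scene [([342.0, 167.3], [339, 165, 7, 6, 30])] pred [[342.4, 169.3], [341.7, 170.1], [341.8, 168.8]]
side [([352.8, 140.9], [349, 137, 9, 8, 51])] pred [[353.1, 141.7], [352.3, 142.3], [352.8, 141.4]]
wrist [] pred [[298.1, 272.4], [298.0, 268.4], [302.4, 272.4]]
```

Call:
apply_moves(targets=[[-0.016, -0.008, -0.008, 5, -4, 0, 60], [0, 0, 0, 0, -4.5, 0, 60], [0, 0, 0, 0, 0, 0, 60], [0, 0, 0, 0, 0, 0, 60]])

```text
time_s: 14.23
position: [0.5674, 0.0567, 0.3293]
ee_rot: [0.332, 2.512, -0.105]
wrist_force: [0.5, 0.6, 0.2]
finger_gap: 0.602
grasp_force: 0.0
```

```bash
python3 st.py
python3 - <<'E'
from h import *
from plant import imaging
w=imaging.get_image("wrist"); pickle.dump(w,open("wrist6.pkl","wb")); hsv=cv2.cvtColor(w["img"],cv2.COLOR_RGB2HSV)
m=cv2.inRange(hsv,(18,120,40),(38,255,255)); k,l,st,ce=cv2.connectedComponentsWithStats(m)
print([(np.round(ce[i],1).tolist(),st[i].tolist()) for i in range(1,k) if st[i,4]>40],"pred",np.round(proj(w,np.array([place((123,0,134)),place((121,0,134)),place((123,2,134))])),1).tolist())
for y in range(230,300,10): print(y,hsv[y,260:345:12].tolist())
E
```

```text
14.23 local [121.    1.4 176.8] F local [ 0.4  0.8 -0.1] T tool [ 0.02  0.56 -0.  ] turn to go [ 0.001 -0.     0.002] gap 0.602
[([315.4, 278.2], [297, 260, 37, 37, 1058])] pred [[314.7, 278.5], [314.7, 274.5], [318.9, 278.5]]
230 [[0, 2, 125], [120, 8, 134], [120, 4, 126], [128, 8, 130], [90, 3, 152], [75, 3, 162], [2, 146, 223], [2, 160, 218]]
240 [[150, 2, 119], [100, 7, 115], [114, 10, 131], [0, 2, 152], [90, 5, 148], [90, 3, 160], [2, 147, 221], [2, 157, 222]]
250 [[150, 4, 143], [30, 2, 131], [120, 10, 130], [120, 4, 139], [75, 3, 147], [75, 3, 147], [1, 142, 219], [2, 159, 223]]
260 [[170, 6, 130], [30, 4, 141], [120, 2, 116], [0, 0, 150], [24, 9, 138], [25, 57, 139], [2, 156, 218], [2, 154, 220]]
270 [[120, 2, 123], [165, 5, 112], [45, 4, 134], [0, 2, 153], [24, 155, 188], [25, 153, 202], [17, 163, 164], [2, 153, 219]]
280 [[18, 17, 146], [15, 17, 146], [19, 19, 146], [24, 9, 147], [25, 143, 235], [25, 137, 245], [24, 151, 210], [2, 159, 222]]
290 [[13, 16, 146], [15, 17, 148], [14, 19, 146], [0, 0, 153], [26, 135, 246], [28, 127, 247], [17, 16, 144], [12, 17, 147]]
```

The knob in the wrist view is at (315,278), against a prediction of (315,278). Descend over it and grip lightly.

Call:
apply_moves(targets=[[0, 0, 0, -1.5, -1, 10, 60], [0, 0, 0, 0, 0, 17, 60], [0, 0, 0, 0, 0, 17, 60], [0, 0, 0, 0, 0, 12, 60], [0, 0, 0, 0, 0, 0, 60], [0, 0, 0, 0, 0, 0, 60]])

```text
time_s: 14.78
position: [0.5997, 0.047, 0.2832]
ee_rot: [0.332, 2.514, -0.106]
wrist_force: [-0.7, 0.8, 0.6]
finger_gap: 0.601
grasp_force: 0.0
```

```bash
python3 st.py
```

```text
14.78 local [122.3   0.5 119.8] F local [-0.4  0.6  0.9] T tool [-0.03  0.59  0.03] turn to go [ 0.    -0.002  0.003] gap 0.601
```

Call:
apply_moves(targets=[[0, 0, 0, 0, 0, 0, 30], [0, 0, 0, 0, 0, 0, 20], [0, 0, 0, 0, 0, 0, 10], [0, 0, 0, 0, 0, 0, 10], [0, 0, 0, 0, 0, 0, 10], [0, 0, 0, 0, 0, 0, 10]], newtons=25)

```text
time_s: 15.28
position: [0.6001, 0.0473, 0.2854]
ee_rot: [0.332, 2.511, -0.104]
wrist_force: [-0.7, -0.9, 2.8]
finger_gap: 0.184
grasp_force: 24.4
```

```bash
python3 st.py
```

```text
15.28 local [123.8   0.9 121.3] F local [ 1.3 -1.   2.5] T tool [ 0.09  0.17 -0.02] turn to go [0.002 0.002 0.002] gap 0.184
```

```bash
python3 -c "
import numpy as np
a=np.linspace(2.294,0.22,15)
for i in range(14): print(round(a[i+1],3), np.round([110*(np.cos(a[i+1])-np.cos(a[i])),-110*(np.sin(a[i+1])-np.sin(a[i]))],1))"
```

```text
2.146 [13.  -9.8]
1.998 [14.3 -7.8]
1.85 [15.3 -5.6]
1.701 [15.9 -3.3]
1.553 [16.3 -0.9]
1.405 [16.2  1.5]
1.257 [15.8  3.9]
1.109 [15.1  6.2]
0.961 [14.   8.3]
0.813 [12.6 10.3]
0.664 [11. 12.]
0.516 [ 9.1 13.5]
0.368 [ 7.  14.7]
0.22 [ 4.7 15.6]
```

Call:
apply_moves(targets=[[0, 0, 0, 13, 0, -9.8, 10], [0, 0, 0, 14.3, 0, -7.8, 10], [0, 0, 0, 15.3, 0, -5.6, 10], [0, 0, 0, 15.9, 0, -3.3, 10], [0, 0, 0, 16.3, 0, -0.9, 10], [0, 0, 0, 0, 0, 0, 10], [0, 0, 0, 0, 0, 0, 10]])

```text
time_s: 15.87
position: [0.5248, 0.0669, 0.2645]
ee_rot: [0.332, 2.511, -0.106]
wrist_force: [-4.2, -3.0, 5.5]
finger_gap: 0.188
grasp_force: 26.0
```

```bash
python3 st.py
```

```text
15.87 local [ 48.    0.  148.9] F local [ 0.4 -4.   6.4] T tool [0.7  0.41 0.02] turn to go [0.001 0.001 0.003] gap 0.188
```

Call:
apply_moves(targets=[[0, 0, 0, 16, 0, 1.5, 10], [0, 0, 0, 15.8, 0, 3.9, 10], [0, 0, 0, 15.1, 0, 6.2, 10], [0, 0, 0, 14, 0, 8.3, 10], [0, 0, 0, 12.6, 0, 10.3, 10], [0, 0, 0, 0, 0, 0, 10], [0, 0, 0, 0, 0, 0, 10]])

```text
time_s: 16.45
position: [0.4822, 0.0778, 0.1953]
ee_rot: [0.332, 2.516, -0.108]
wrist_force: [-14.5, -1.5, 4.1]
finger_gap: 0.182
grasp_force: 25.5
```

```bash
python3 st.py
python3 - <<'E'
from h import *
from plant import imaging
for n in("scene","side","wrist"):
    w=imaging.get_image(n); hsv=cv2.cvtColor(w["img"],cv2.COLOR_RGB2HSV)
    m=cv2.inRange(hsv,(22,110,90),(35,255,255)); k,l,st,ce=cv2.connectedComponentsWithStats(m)
    print(n,[(np.round(ce[i],1).tolist(),st[i].tolist()) for i in range(1,k) if st[i,4]>12],"pred a=.7,.81,.9",np.round(proj(w,np.array([place((50-110*np.cos(a),0,52+110*np.sin(a))) for a in(.7,.813,.9)])),1).tolist())
E
```

```text
16.45 local [-27.6  -0.7 117.4] F local [-8.8 -5.3 11.1] T tool [ 0.91  2.17 -0.05] turn to go [-0.001 -0.004  0.004] gap 0.182
scene [([26.4, 99.3], [20, 94, 14, 12, 66]), ([293.0, 216.1], [290, 214, 7, 6, 29])] pred a=.7,.81,.9 [[291.7, 227.7], [292.2, 223.0], [292.9, 219.2]]
side [([127.7, 132.9], [123, 129, 11, 9, 53]), ([294.4, 181.5], [290, 179, 8, 7, 31])] pred a=.7,.81,.9 [[292.5, 196.2], [293.1, 190.1], [294.1, 185.5]]
wrist [([315.8, 382.3], [292, 355, 50, 56, 2274])] pred a=.7,.81,.9 [[319.8, 305.6], [319.9, 339.3], [319.8, 367.6]]
```

The bar follows, but the knob has slipped about 15 mm in the pads. Release, back off, locate it, and push from above with shut fingers.

Call:
apply_moves(targets=[[0, 0, 0, 0, 0, 0, 60], [0, 0, 0, 0, 0, 0, 60], [0, 0, 0, 0, 0, 0, 60], [0, 0, 0, 0, 0, -20, 60], [0, 0, 0, 0, 0, -30, 60], [0, 0, 0, 0, 0, -30, 30], [0, 0, 0, 0, 0, -10, 0], [0, 0, 0, 0, 0, 0, 0]])

```text
time_s: 17.27
position: [0.4684, 0.1133, 0.2594]
ee_rot: [0.341, 2.524, -0.131]
wrist_force: [0.3, 0.2, -0.3]
finger_gap: 0.184
grasp_force: 0.0
```

```bash
python3 st.py
cat > kn.py <<'E'
from h import *
from plant import imaging
obs=[]
for n in("scene","side","wrist"):
    w=imaging.get_image(n); hsv=cv2.cvtColor(w["img"],cv2.COLOR_RGB2HSV)
    m=cv2.inRange(hsv,(22,110,90),(35,255,255)); k,l,st,ce=cv2.connectedComponentsWithStats(m)
    c=[(np.round(ce[i],1).tolist(),st[i].tolist()) for i in range(1,k) if st[i,4]>12 and ce[i][0]>200]; print(n,c)
    if c and n!="wrist": obs.append((w,max(c,key=lambda e:e[1][4])[0]))
if len(obs)==2:
    f=lambda a:np.concatenate([proj(w,place((50-110*np.cos(a[0]),0,52+110*np.sin(a[0]))))[0]-p for w,p in obs])
    r=least_squares(f,[.9]); print("angle",r.x,np.round(r.fun,1),"knob local",50-110*np.cos(r.x),52+110*np.sin(r.x))
E
python3 kn.py
```

```text
17.27 local [ -9.4  30.  182.9] F local [ 0.   0.3 -0.4] T tool [-0.02  0.6   0.08] turn to go [-0.021 -0.011  0.003] gap 0.184
scene [([292.4, 217.1], [289, 213, 8, 9, 56])]
side [([293.1, 182.8], [289, 179, 9, 9, 61])]
wrist [([257.1, 270.2], [239, 252, 37, 37, 1099])]
angle [0.94152622] [1.  0.3 1.6 0.5] knob local [-14.74103098] [140.93030365]
```

Call:
apply_moves(targets=[[-0.01, -0.005, 0, 3, -8, 4, 0], [-0.01, -0.005, 0, 3, -8, 6, 0], [0, 0, 0, 0, -8, 6, 0], [0, 0, 0, 0, -6, 4, 0], [0, 0, 0, 0, 0, 0, 0], [0, 0, 0, 0, 0, 0, 0]])

```text
time_s: 17.92
position: [0.4761, 0.0854, 0.2328]
ee_rot: [0.341, 2.521, -0.124]
wrist_force: [-0.5, 0.1, 0.2]
finger_gap: 0.005
grasp_force: 0.0
```

```bash
python3 st.py;python3 -c "
from plant import sense
print(sense()['q'].round(2))"
```

```text
17.92 local [-12.6   5.1 152.6] F local [-0.3 -0.   0.4] T tool [-0.03  0.58  0.02] turn to go [-0.015 -0.009  0.001] gap 0.005
[-0.32 -0.25 -0.21  2.18  0.52  0.85  0.49]
```

Joint 2 is at its limit (-0.25), which explains the sideways drift. Reduce the tool tilt to about 20°, which brings the wrist away from the base.

Call:
apply_moves(targets=[[0, 0, 0, 0, 0, -4, 0], [-0.008, 0.09, 0, 0, -1, 0, 0], [-0.008, 0.09, 0, 0, -1, 0, 0], [0, 0.08, 0, 0, -1, 0, 0], [0, 0, 0, 0, 0, 0, 0], [0, 0, 0, 0, 0, 0, 0]])

```text
time_s: 18.42
position: [0.476, 0.0853, 0.2361]
ee_rot: [0.371, 2.776, -0.063]
wrist_force: [-0.5, 1.0, -0.4]
finger_gap: 0.002
grasp_force: 0.0
```

```bash
python3 st.py;python3 -c "
from plant import sense
print(sense()['q'].round(2))"; python3 kn.py | tail -1
```

```text
18.42 local [-10.7   4.9 155.4] F local [-0.9  0.9  0.1] T tool [ 0.01  0.32 -0.02] turn to go [ 0.001 -0.268 -0.   ] gap 0.002
[-0.34 -0.14 -0.05  2.    0.23  1.03  0.82]
angle [0.91129606] [1.  0.2 1.8 0.5] knob local [-17.39941873] [138.93283819]
```

```bash
python3 -c "
import numpy as np
a=np.linspace(.911,.2,7)
P=[(-10.7,155.4)]+[(50-110*np.cos(t)+1,52+110*np.sin(t)+8.7) for t in a]
for i in range(7):
  dx,dz=P[i+1][0]-P[i][0],P[i+1][1]-P[i][1]; print(np.round(P[i+1],1),round(-.964*dx+.265*dz,1),round(-.265*dx-.964*dz,1))"
```

```text
[-16.4 147.6] 3.5 9.0
[-26.2 139. ] 7.2 10.9
[-34.9 129.4] 5.8 11.6
[-42.5 118.7] 4.4 12.3
[-48.7 107.3] 2.9 12.7
[-53.5  95.1] 1.4 12.9
[-56.8  82.6] -0.1 13.0
```

Call:
apply_moves(targets=[[0, 0, 0, 3.5, -4.5, 5, 0], [0, 0, 0, 0, 0, 4, 0], [0, 0, 0, 3.6, 0, 5.5, 0], [0, 0, 0, 3.6, 0, 5.5, 0], [0, 0, 0, 2.9, 0, 5.8, 0], [0, 0, 0, 2.9, 0, 5.8, 0], [0, 0, 0, 0, 0, 0, 0]])

```text
time_s: 19.15
position: [0.4682, 0.0819, 0.1985]
ee_rot: [0.369, 2.78, -0.065]
wrist_force: [-0.8, -0.1, -0.4]
finger_gap: -0.002
grasp_force: 0.0
```

```bash
python3 st.py; python3 kn.py
```

```text
19.15 local [-37.8  -0.4 128.4] F local [-0.8 -0.3  0.1] T tool [ 0.01  0.34 -0.03] turn to go [-0.    -0.271  0.002] gap -0.002
scene [([291.4, 231.7], [288, 229, 7, 6, 26])]
side [([290.6, 199.5], [287, 196, 8, 8, 54])]
wrist [([312.5, 289.3], [292, 278, 45, 31, 626])]
angle [0.62425677] [ 0.4 -1.   1.8  0.7] knob local [-39.25375325] [116.2943818]
```

Call:
apply_moves(targets=[[0, 0, 0, 2.4, 0, 10.7, 0], [0, 0, 0, 1.6, 0, 6.3, 0], [0, 0, 0, 1.6, 0, 6.3, 0], [0, 0, 0, 0.8, 0, 6.6, 0], [0, 0, 0, 0.8, 0, 6.5, 0], [0, 0, 0, 0, 0, 6.5, 0], [0, 0, 0, 0, 0, 0, 0]])

```text
time_s: 19.88
position: [0.4761, 0.0797, 0.156]
ee_rot: [0.369, 2.78, -0.064]
wrist_force: [-0.1, -0.4, 1.0]
finger_gap: -0.002
grasp_force: 0.0
```

```bash
python3 st.py; python3 kn.py
```

```text
19.88 local [-55.4  -0.4  88.9] F local [ 0.6 -0.4  0.9] T tool [0.03 0.37 0.02] turn to go [-0.    -0.271  0.001] gap -0.002
scene [([295.4, 245.1], [292, 243, 7, 5, 26])]
side [([295.0, 219.7], [291, 216, 9, 8, 52])]
wrist [([312.3, 288.9], [293, 278, 43, 31, 622])]
angle [0.2366511] [ 0.6 -1.6  2.1 -0.3] knob local [-56.93414261] [77.78932231]
```

Call:
apply_moves(targets=[[0, 0, 0, -0.5, 0, 5, 0], [0, 0, 0, -0.6, 0, 4, 0], [0, 0, 0, -0.8, 0, 4, 0], [0, 0, 0, -0.8, 0, 4, 0], [0, 0, 0, 0, 0, 0, 0]])

```text
time_s: 20.45
position: [0.4844, 0.0776, 0.1415]
ee_rot: [0.37, 2.779, -0.064]
wrist_force: [-0.5, 0.4, -0.8]
finger_gap: 0.0
grasp_force: 0.0
```

```bash
python3 st.py
```

```text
20.45 local [-56.7  -0.2  72.1] F local [-0.9  0.3 -0.3] T tool [-0.02  0.36 -0.  ] turn to go [ 0.    -0.27   0.001] gap 0.0
```

Call:
apply_moves(targets=[[0, 0, 0, -0.8, 0, 3, 0], [0, 0, 0, -0.8, 0, 3, 0], [0, 0, 0, 0, 0, 0, 0]])

```text
time_s: 20.7
position: [0.4878, 0.0769, 0.1367]
ee_rot: [0.369, 2.779, -0.063]
wrist_force: [0.4, -0.3, -0.3]
finger_gap: 0.003
grasp_force: 0.0
```

```bash
python3 st.py; python3 kn.py | tail -1
```

```text
20.7 local [-56.6  -0.   66.1] F local [ 0.2 -0.2 -0.5] T tool [ 0.06  0.38 -0.05] turn to go [ 0.001 -0.27   0.001] gap 0.003
angle [0.02979024] [ 0.3 -1.7  1.6 -0.7] knob local [-59.9511934] [55.2764417]
```

Call:
apply_moves(targets=[[0, 0, 0, -0.5, 0, 2, 0], [0, 0, 0, -0.5, 0, 2, 0], [0, 0, 0, 0, 0, 0, 0]])

```text
time_s: 21.1
position: [0.4892, 0.0759, 0.1329]
ee_rot: [0.37, 2.78, -0.065]
wrist_force: [-4.2, -2.0, -0.2]
finger_gap: 0.001
grasp_force: 1.9
```

```bash
python3 st.py; python3 kn.py | tail -1
```

```text
21.1 local [-57.5  -0.6  62.1] F local [-3.  -3.   1.8] T tool [0.44 1.05 0.02] turn to go [-0.    -0.271  0.001] gap 0.001
angle [0.00503674] [ 0.1 -1.7  1.8 -0.8] knob local [-59.99860472] [52.55403857]
```

Call:
apply_moves(targets=[[0, 0, 0, -0.5, 0, 2, 0], [0, 0, 0, -0.5, 0, 2, 0], [0, 0, 0, 0, 0, 0, 0]])

```text
time_s: 21.5
position: [0.4907, 0.0758, 0.1307]
ee_rot: [0.37, 2.78, -0.065]
wrist_force: [-29.9, -0.7, 28.4]
finger_gap: 0.001
grasp_force: 22.8
```

```bash
python3 st.py; python3 kn.py | tail -1
```

```text
21.5 local [-57.5  -0.3  59.5] F local [-7.2 -8.5 39.7] T tool [ 1.91  4.12 -0.03] turn to go [-0.    -0.272  0.001] gap 0.001
angle [-0.00845791] [ 0.3 -2.   1.9 -0.9] knob local [-59.99606553] [51.06964087]
```

Hard stop with the bar at angle 0. Back off and verify with the last picture.

Call:
apply_moves(targets=[[0, 0, 0, 1, 0, -4, 0], [0, 0, 0, 2, 0, -10, 0], [0, 0, 0, 0, 0, -20, 0], [0, 0, 0, 0, 0, -30, 0], [0, 0, 0, 0, 0, -35, 0], [0, 0, 0, 0, 20, -20, 0], [0, 0, 0, 0, 30, -10, 0], [0, 0, 0, 0, 0, 0, 0]])

```text
time_s: 22.32
position: [0.4624, 0.1426, 0.2557]
ee_rot: [0.361, 2.772, -0.053]
wrist_force: [-0.4, 0.7, 1.0]
finger_gap: -0.001
grasp_force: 0.0
```

```bash
python3 st.py; python3 kn.py
python3 - <<'E'
from h import *
from plant import imaging
u=lambda i:cv2.resize(i,(400,400),interpolation=cv2.INTER_CUBIC)
a=imaging.get_image("scene")["img"];b=imaging.get_image("side")["img"];
small=np.hstack([cv2.resize(a,(266,200)),cv2.resize(b,(266,200)),cv2.resize(imaging.get_image("wrist")["img"],(268,200))])
cv2.imwrite("pics/end.png",np.vstack([np.hstack([u(a[190:280,285:375]),u(b[170:260,285:375])]),small])[:,:,::-1])
E
```

```text
22.32 local [-22.6  56.7 187.6] F local [0.1 0.5 1.2] T tool [-0.06  0.39  0.02] turn to go [ 0.01  -0.263  0.004] gap -0.001
scene [([300.2, 249.3], [297, 246, 7, 8, 41])]
side [([301.5, 229.4], [298, 226, 8, 8, 53])]
wrist [([239.5, 220.1], [227, 208, 26, 24, 478])]
angle [0.02296896] [ 0.6 -0.9  1.3 -1. ] knob local [-59.97098474] [54.52636396]
```

View pics/end.png

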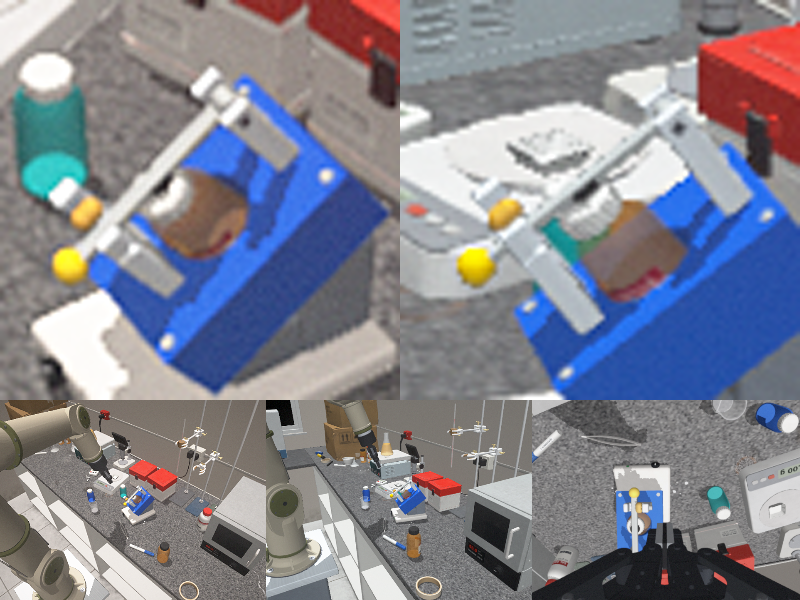

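The last picture shows the bar lying over the cap between the prongs, with the nose beside it at crop (85,212). The bottle is down in the socket. The amber bottle and beaker stand where they were, and the gripper is clear.

```bash
python3 -c "
from plant import manip
print(manip.hand_in())"
```

```text
the job is handed in; nothing more can be done
None
```

The job is handed in: the bottle is seated in the socket, though its first descent pressed the socket rim at about 32 N before I re-aligned it and lowered it in softly, and the clamp bar is pressed shut over the cap to a hard stop (about 40 N on the fingertips); the amber bottle and beaker were not touched, and no verdict came back.

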